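Clear the brass offcuts from the turntable box

ROBOT

A 6-joint arm with a two-finger parallel gripper is mounted at the origin on the work surface. World frame = base frame: x ahead of the robot, y to its left, z up, the work surface at z = 0. Lengths are in m, angles in rad, forces in N, time in s.
With the tool pointing down it reaches from about 0.25 to 0.8 m from the base axis. Payload 3.9 kg.
Tool frame: the origin (TCP) lies between the finger pads; the fingertips stand 11 mm ahead of it and the grasp point (between the pads) lies 8 mm behind it (arm.tip_extent is the distance from the TCP to the fingertips, in m); z points along the fingers, y is the line along which they close (so a half turn about z gives the same grasp; the last joint's range is limited). The gripper opens to 85 mm and grips with 20 to 120 N. Pads are 22 mm wide; open, the fingers measure 114 mm over their backs; the gripper's body (76 mm by 85 mm) begins 54 mm behind the grasp point. The pads swing forward as they close: fully open they stand 13 mm farther back than shut.
Start: joints at [-1.114, 0.26, -0.138, 1.173, 0, 1.571], TCP at [0.232, -0.471, 0.242] pointing down, gripper open.
Joint ranges: [-2.78, 2.78], [-0.83, 1.72], [-1.28, 1.37], [-1.9, 2.12], [-1.57, 1.48], [-3.14, 3.14]. Speed limits (rad/s): [2.57, 2.57, 3.14, 3.14, 3.14, 3.14].

INTERFACE

Orientations are given as a unit quaternion [w, x, y, z].
In Python, from workcell import arm gives the robot as it stands.
- The arm moves only by the tool move_arm, never from a script. Its argument "increments" is one flat list of numbers, 6 for each row, row after row: the shift along the world's x, y, z scaled (see below), then the turn, a rotation vector about the world's x, y, z scaled (see below). A call has 1 to 10 rows; each row is the pose to reach, as a shift and turn from the pose commanded when the call began, turning the shorter way round; what a row does not reach only later rows make up. The controller multiplies each number of a shift by 0.2 m and each number of a turn by pi rad. A row lasts 1/8 s, in which the tool goes at most 62.5 mm and 10.7 degrees, less where a joint would pass 70% of its speed; a pose out of reach is approached as far as the arm can. A call with a number of a shift or a turn outside -1 to 1 is refused whole. A call with a gripper value outside its range is refused whole. "claw" is the closure, from -1 (fully open) to 1 (shut), so that 0 is half open, set as the call begins (left out, the last holds). The fingers move at their own pace and stop on an object; "grip_force" is the grip in N (left out, the last holds). Time passes only in rows, so rows that repeat a pose let the fingers close. It gives the time, the measured TCP pose, the force, the opening and the grip force at its end, in the units of the state.
- arm.sense(): the state, without advancing time (a new reading comes with each control period).
- arm.read_camera(name): name is "scene" or "top" or "wrist"; returns a dict with "image" (420x560x3 uint8, red, green, blue), "camera_matrix" (3x3 intrinsics, pixels), "k1" (the pictures are not rectified: a ray, as slopes to the right and down, at radius r is drawn at 1 + k1 r^2 times it, then the intrinsics apply), "cam_to_world" (4x4, takes a point from camera to world coordinates). Camera axes: x right, y up, looking along -z (the intrinsics and any distortion apply to the point x, -y, -z); pixel columns grow to the right and rows downward; lengths in m; the calibration is good to about 2 mm. A picture is of the moment at which its call begins. There is no depth.
- arm.close_job(): hands the job in; it is judged then, once.
The state is a dict: "t": time; "joint_pos": joint angles; "dq": joint speeds; "joint_efforts": joint torques, N m; "tool_pos": TCP position; "ee_rot": TCP orientation; "force": force on the tool from outside, world axes, zero at the start; "torque": the same for the moment, N m; "grip_width": finger opening in m; "grip_force": force on a finger pad.
Only numpy, scipy, OpenCV 4.12 (cv2) and the standard library are available. Lean on these libraries where they do the work, as an engineer would, in place of code of your own. Each camera call takes 0.05 s, during which the arm holds its last target. There are 200 camera calls.

TASK

The twin-bay wooden box on the goldsmith's turntable has two brass tube offcuts in one bay and two steel tubes in the other. Take the box by its upright handle and lift it clear of the free-spinning turntable with all four tubes still in it, without whirling the turntable or upsetting the pot and punch riding on it; then tip it so that just the brass tubes roll out into the blue scrap pan, never touching the tubes with the fingers. Finally set the box down gently and upright in the middle of the dark leather pad, with the steel tubes still in their bay, and leave the amber bottle and the glass tumbler where they stand.

Things in the scene. Friction and masses are not known exactly. Their poses are not given: they have to be found in the camera images.
- box: Wooden box with two open bays, 250 g empty, 480 g loaded, on the turntable about 50 mm off its axis, turned any way. Origin: centre of its underside, z up; 94 mm in x, 151 mm in y. A 12 mm thick, 36 mm high divider runs along x. Brass bay at +y, steel bay at -y, each 84 mm long inside (x), floor 5 mm, flat to y = +-48 mm. End walls 32 mm high, 5 mm thick, 144 mm wide.
- box_handle (a point): Middle of the top edge of the box's dark upright handle plate, 96 mm above the underside, axes as the box. The plate stands on the divider: 70 mm long in box x, 14 mm thick in box y, reaching from 36 to 96 mm above the underside. Pinch it across its thickness.
- brass_lip (a point): Middle of the lip of the brass bay, at box y = +76 mm, 21 mm above the underside, axes as the box. Each bay's outer wall slopes up at 30 degrees from the floor to such a lip (the steel bay's at -y). Tipped to that side about box x, tubes start to roll out over it at 30 to 40 degrees; 45 to 55 empties the bay, while the other bay's tubes lean on the divider.
- brass_a: Brass (yellow) tube offcut with dark bore, 70 mm long, 20 mm diameter, about 60 g; origin at its centre, x along its length. It rolls freely across its length and is read wherever it lies.
- brass_b: Second brass tube, the same: 70 mm long, 20 mm diameter, about 60 g; origin at its centre, x along its length. It rolls freely across its length and is read wherever it lies.
- steel_a: Steel (grey) tube with dark bore, 70 mm long, 20 mm diameter, about 60 g; origin at its centre, x along its length. It rolls freely across its length and is read wherever it lies.
- steel_b: Second steel tube, the same: 70 mm long, 20 mm diameter, about 60 g; origin at its centre, x along its length. It rolls freely across its length and is read wherever it lies.
- turntable: Foot of the turntable, fixed to the bench; origin on the bench top at the platter's axis, z up. The round grey metal platter above it is 280 mm in diameter, its flat top 45 mm above the bench.
- platter (a joint): Angle of the turntable's platter about the vertical, rad, counter-clockwise seen from above; it has no motor or brake and spins at a light touch.
- pan: Blue scrap pan, fixed, open on top: 220 mm (x) by 200 mm (y), 40 mm high, walls and floor 4 to 5 mm; origin: centre of its underside, z up. It stands to the robot's left or right, the pad on the other side.
- pad: Dark dark leather pad, fixed flat on the bench, 220 mm (x) by 200 mm (y), 4 mm thick; origin: centre of its underside.
- pot: White pot, 52 mm diameter at the rim, 55 mm high, standing loose on the turntable opposite the box; origin: centre of its underside.
- punch: Steel doming punch with a 36 mm ball head on a 44 mm foot, 76 mm high, standing loose on the turntable opposite the box; origin: centre of its underside.
- flux: Amber glass bottle with black cap, 50 mm diameter, 100 mm high, standing loose on the bench beyond and left of the turntable; leave alone. Origin: centre of its underside.
- tumbler: Glass tumbler, 68 mm diameter, 90 mm high, standing loose on the bench beyond and right of the turntable; leave alone. Origin: centre of its underside.
Not all that is in view belongs to the job. Leave any purple, red or turquoise look-alike of the steel_b alone.

How it is judged:
By the outcome, as a careful person would: the job done as asked, in the order asked, and still so for the second after the job is handed in, with the robot touching nothing.
It also fails if it takes over 64 s, if anything falls off the work surface, if the arm or the gripper's body presses on something with over 40 N, if the wrist force passes 120 N, or if a joint passes its speed limit or range.

## Working session

There is one attempt and no reset: what is moved stays moved. The work goes in short steps, Python scripts to look and compute and a tool call to move; the robot and the scene stay as the last step left them, time stands still between calls to the robot, and variables do not carry over. Pictures are saved under pics/ and viewed, at most 10 in all, crops included, and the job is handed in when it is done.

Besides the shell and the picture viewer there is one more tool, called after "Call:" as name(argument=value, ...), one argument or row to a line, values as JSON. move_arm: Moves the arm, as the interface text tells. Its arguments: {"type":"object","properties":{"increments":{"type":"array","items":{"type":"number"}},"claw":{"type":"number"},"grip_force":{"type":"number"}},"required":["increments"]}

```bash
mkdir -p pics
cat > h.py <<'E'
import numpy as np, cv2
from workcell import arm
from scipy.spatial.transform import Rotation as R
def pic(n,f):
    d=arm.read_camera(n); cv2.imwrite('pics/'+f,d['image'][:,:,::-1]); np.savez('pics/'+f+'.npz',**{k:np.array(v) for k,v in d.items()}); return d
def ray(d,u,v):
    K=np.array(d['camera_matrix']);k=float(d['k1']);T=np.array(d['cam_to_world'])
    p=np.array([(u-K[0,2])/K[0,0],(v-K[1,2])/K[1,1]]);q=p.copy()
    for _ in range(30): q=p/(1+k*(q@q))
    return T[:3,3],T[:3,:3]@np.array([q[0],-q[1],-1])
def at(d,u,v,z):
    o,r=ray(d,u,v); return np.round(o+r*(z-o[2])/r[2],4)
def proj(d,X):
    K=np.array(d['camera_matrix']);k=float(d['k1']);T=np.array(d['cam_to_world'])
    c=T[:3,:3].T@(np.array(X)-T[:3,3]);q=np.array([c[0],-c[1]])/-c[2];q=q*(1+k*(q@q))
    return K[0,0]*q[0]+K[0,2],K[1,1]*q[1]+K[1,2]
E
python3 - <<'E'
from h import *
for n in('top','scene'):
    d=pic(n,n+'1.png');print(n,np.round(d['cam_to_world'],3).tolist())
print(arm.sense())
E
```

```text
top [[-0.006, 0.991, -0.13, 0.315], [-1.0, -0.007, -0.006, -0.02], [-0.007, 0.13, 0.991, 1.384], [0.0, 0.0, 0.0, 1.0]]
scene [[-0.175, -0.658, 0.732, 1.522], [0.985, -0.117, 0.13, 0.152], [0.0, 0.743, 0.669, 1.048], [0.0, 0.0, 0.0, 1.0]]
{'t': 0.1, 'joint_pos': array([-1.11400499e+00,  2.60603050e-01, -1.39254803e-01,  1.17270079e+00,
        2.12010352e-06,  1.57076811e+00]), 'dq': array([ 5.81027041e-05, -2.35605496e-03,  8.09589345e-04,  2.03771438e-03,
        1.07888973e-03, -9.54272158e-05]), 'joint_efforts': array([-7.00078708e-04, -4.06509018e+01,  2.54527205e+01,  1.01835190e-02,
        1.05448046e-04, -3.13231547e-07]), 'tool_pos': array([ 0.23129761, -0.4706333 ,  0.24155056]), 'ee_rot': array([-8.58518324e-04,  9.74027321e-01,  2.26428799e-01, -1.98462978e-04]), 'force': array([-0.64850189,  0.46709785, -0.39441517]), 'torque': array([-0.00138757, -0.06513722, -0.03944104]), 'grip_force': 0.0, 'grip_width': 0.0857276529110431}
```

View pics/top1.png

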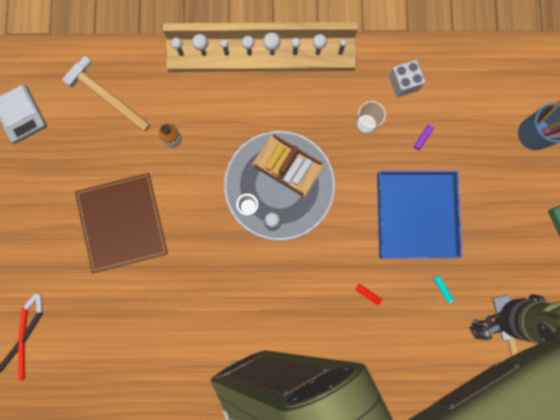

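View pics/scene1.png

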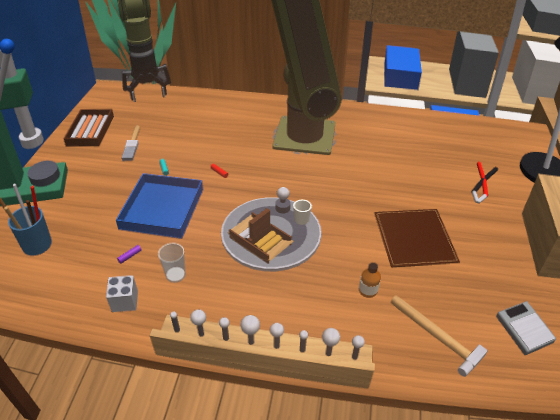

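The top view shows the box at about (288,165) on the platter, centred near (279,186). The brass bay is on the left. The pan is at (419,214), the pad at (121,222), the pot at (247,205) and the punch at (272,220). I'll zoom in on the box next.

Run:
```python
from h import *
im=cv2.imread('pics/top1.png')
a=cv2.resize(im[125:245,215:345],None,fx=6,fy=6,interpolation=cv2.INTER_CUBIC)[:600]
cv2.imwrite('pics/c1.png',a[:, :780])
d=dict(np.load('pics/top1.png.npz'))
for n,u,v,z in [('plat',279.5,186,.045),('panTL',378,172,.04),('panTR',459,171,.04),('panBL',380,258,.04),('panBR',461,257,.04),
 ('padTL',76,191,.004),('padTR',149,174,.004),('padBR',166,254,.004),('padBL',94,271,.004),('pot',247,205,.1),('punch',272,220,.1),('flux',168,130,.1),('tumb',371,110,.09)]: print(n,at(d,u,v,z))
```

```text
plat [ 0.5349 -0.0282  0.045 ]
panTL [ 0.57   -0.2782  0.04  ]
panTR [ 0.5712 -0.4837  0.04  ]
panBL [ 0.3529 -0.2765  0.04  ]
panBR [ 0.3541 -0.4777  0.04  ]
padTL [0.5321 0.5014 0.004 ]
padTR [0.5757 0.3119 0.004 ]
padBR [0.3674 0.2632 0.004 ]
padBL [0.3252 0.4466 0.004 ]
pot [0.4801 0.0507 0.1   ]
punch [ 0.4435 -0.0093  0.1   ]
flux [0.667  0.2447 0.1   ]
tumb [ 0.7169 -0.2562  0.09  ]
```

View pics/c1.png

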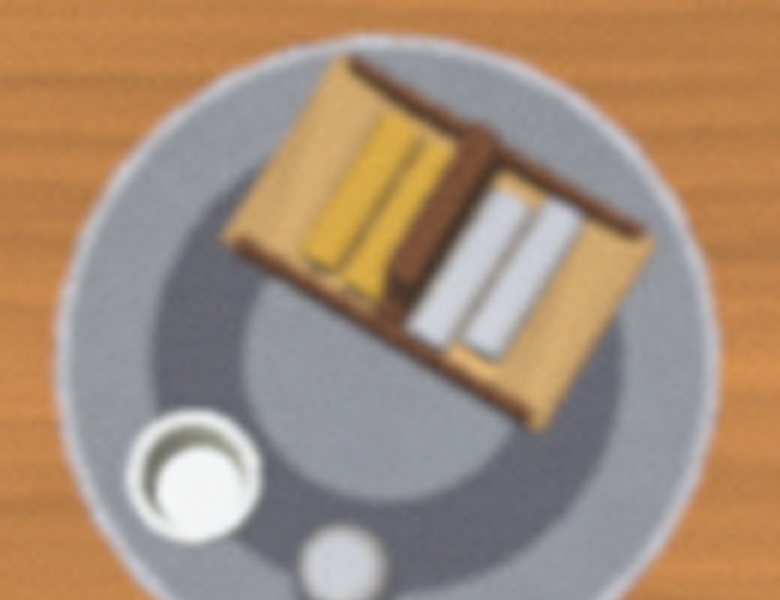

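Run:
```python
from h import *
d=dict(np.load('pics/top1.png.npz'))
c=lambda u,v,z: at(d,215+(u+.5)/6-.5,125+(v+.5)/6-.5,z)
L=[c(343,55,.066),c(225,238,.066),c(655,238,.066),c(540,430,.066)]
b=(L[0]+L[1])/2; s=(L[2]+L[3])/2
print(L,'c',(b+s)/2,'wid',np.linalg.norm(b-s),np.linalg.norm(L[0]-L[1]),'yaw_y',np.degrees(np.arctan2(*(b-s)[1::-1])),np.degrees(np.arctan2(*((L[0]+L[2]-L[1]-L[3])[1::-1]))))
print('handle',c(482,132,.141),c(402,272,.141))
```

```text
[array([ 0.6646, -0.0096,  0.066 ]), array([0.5869, 0.0399, 0.066 ]), array([ 0.5856, -0.1387,  0.066 ]), array([ 0.5053, -0.0899,  0.066 ])] c [ 0.5856   -0.049575  0.066   ] wid 0.1523331628372496 0.09212784595332726 yaw_y 58.18798084149222 -31.887887043396237
handle [ 0.6131 -0.0647  0.141 ] [ 0.5573 -0.0328  0.141 ]
```

Call:
move_arm(
  increments=[0.13,0.17,0,0,0,0.05,0.27,0.33,0,0,0,0.1,0.4,0.5,0,0,0,0.15,0.53,0.67,0,0,0,0.2,0.67,0.83,0,0,0,0.25,0.8,1.0,0,0,0,0.3],
  claw=-1,
)

```text
t: 0.85
tool_pos: [0.3922, -0.2699, 0.242]
ee_rot: [-0.0, 0.763, 0.646, -0.0]
force: [1.3, -0.5, 0.4]
grip_width: 0.0854
grip_force: 0.0
```

Call:
move_arm(
  increments=[0.13,0.17,0,0,0,0.05,0.27,0.33,0,0,0,0.1,0.4,0.5,0,0,0,0.15,0.53,0.67,0,0,0,0.2,0.67,0.83,0,0,0,0.25,0.8,1.0,0,0,0,0.3,0.87,1.0,0,0,0,0.34,0.967,1.0,0,0,0,0.378,0.967,1.0,0,0,0,0.378],
)

```text
t: 1.98
tool_pos: [0.5856, -0.0709, 0.2414]
ee_rot: [-0.0, 0.274, 0.962, -0.0]
force: [0.2, -0.0, 0.6]
grip_width: 0.0856
grip_force: 0.0
```

Run:
```python
from h import *
d=pic('wrist','w1.png');s=arm.sense();print(s['t'],s['joint_pos'],s['tool_pos'],R.from_quat(s['ee_rot'],scalar_first=True).as_matrix().round(3).tolist())
```

```text
2.025 [-1.20923813e-01  3.72176305e-01  2.39141538e-02  1.22428990e+00
 -2.57592766e-05  4.35718264e-01] [ 0.58458182 -0.07104447  0.24154303] [[-0.849, 0.528, -0.002], [0.528, 0.849, 0.0], [0.002, -0.001, -1.0]]
```

View pics/w1.png

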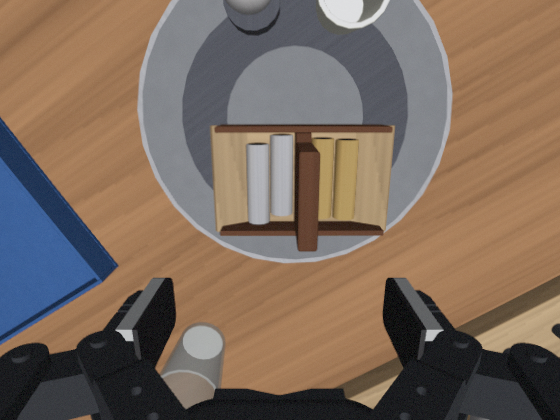

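The wrist view shows the handle's top face running from (308,147) to (308,250), with steel on the left and brass on the right. The lip corners are at (211,126), (394,126), (386,235) and (220,235).

Run:
```python
from h import *
d=dict(np.load('pics/w1.png.npz'))
a,b=at(d,308,147,.141),at(d,308,250,.141);print(a,b,(a+b)/2,np.linalg.norm(a-b))
L=[at(d,u,v,z) for u,v,z in[(211,126,.066),(394,126,.066),(386,235,.066),(220,235,.066)]]
print(L,np.mean(L,0)); y=(L[1]+L[2]-L[0]-L[3]);print(np.degrees(np.arctan2(y[1],y[0])))
# line of wall tops (z=.077)
p,q=at(d,216,128,.077),at(d,391,128,.077);print(np.degrees(np.arctan2(*(q-p)[1::-1])))
p,q=at(d,220,233,.077),at(d,384,233,.077);print(np.degrees(np.arctan2(*(q-p)[1::-1])))
```

```text
[ 0.554  -0.0295  0.141 ] [ 0.615  -0.0654  0.141 ] [ 0.5845  -0.04745  0.141  ] 0.07078001130262691
[array([ 0.5074, -0.0886,  0.066 ]), array([0.5875, 0.0406, 0.066 ]), array([ 0.6704, -0.009 ,  0.066 ]), array([ 0.5908, -0.137 ,  0.066 ])] [ 0.589025 -0.0485    0.066   ]
58.16312740436957
58.22398910793869
58.11750526599488
```

Call:
move_arm(
  increments=[0,0.05,-0.1,0,0,0,0,0.115,-0.25,0,0,0,0,0.115,-0.4,0,0,0,0,0.115,-0.53,0,0,0,0,0.115,-0.61,0,0,0,0,0.115,-0.655,0,0,0,0,0.115,-0.655,0,0,0,0,0.115,-0.655,0,0,0],
)

```text
t: 3.02
tool_pos: [0.5857, -0.0483, 0.1122]
ee_rot: [0.001, 0.274, 0.962, 0.0]
force: [0.4, 0.2, 0.2]
grip_width: 0.0855
grip_force: 0.0
```

Run:
```python
from h import *
d=pic('wrist','w2.png');s=arm.sense();print(s['t'],s['joint_pos'],s['tool_pos'],s['force'])
```

```text
3.075 [-8.22027788e-02  4.45303787e-01 -2.11118204e-01  9.12509033e-01
  3.34850552e-05  4.72752016e-01] [ 0.58575501 -0.04824904  0.11230477] [-0.30526086  0.00121686  0.20455578]
```

View pics/w2.png

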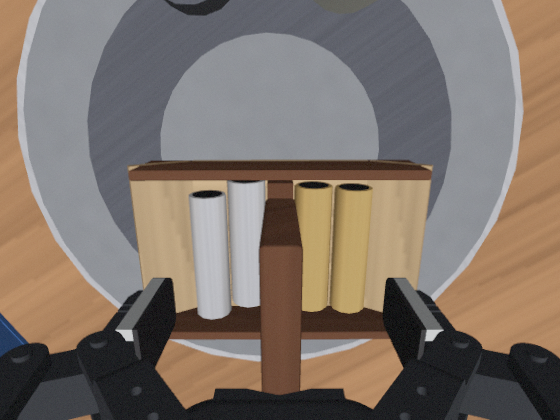

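The handle is centred between the fingers (col 281, with finger edges at 174 and 386) and the tubes are clear of them. I'll close the gripper softly, then tighten.

Call:
move_arm(
  increments=[0,0,0,0,0,0,0,0,0,0,0,0,0,0,0,0,0,0,0,0,0,0,0,0,0,0,0,0,0,0,0,0,0,0,0,0,0,0,0,0,0,0,0,0,0,0,0,0],
  claw=1,
  grip_force=20,
)

```text
t: 4.08
tool_pos: [0.5851, -0.048, 0.1113]
ee_rot: [0.0, 0.274, 0.962, 0.0]
force: [0.0, 0.4, 0.9]
grip_width: 0.0136
grip_force: 26.2
```

Call:
move_arm(
  increments=[0,0,0,0,0,0,0,0,0,0,0,0,0,0,0,0,0,0,0,0,0,0,0,0],
  grip_force=80,
)

```text
t: 4.58
tool_pos: [0.5851, -0.0481, 0.1114]
ee_rot: [0.0, 0.274, 0.962, 0.0]
force: [0.7, 1.4, 1.3]
grip_width: 0.0129
grip_force: 78.6
```

Call:
move_arm(
  increments=[0,0,0.01,0,0,0,0,0,0.03,0,0,0,0,0,0.07,0,0,0,0,0,0.13,0,0,0,0,0,0.21,0,0,0,0,0,0.3,0,0,0,0,0,0.38,0,0,0,0,0,0.45,0,0,0,0,0,0.49,0,0,0,0,0,0.5,0,0,0],
)

```text
t: 5.82
tool_pos: [0.5853, -0.0482, 0.212]
ee_rot: [0.001, 0.274, 0.962, 0.0]
force: [0.2, -0.4, -4.9]
grip_width: 0.0132
grip_force: 77.9
```

Run:
```python
from h import *
d=pic('top','t2.png');s=arm.sense();print(s['t'],s['joint_pos'],s['tool_pos'],s['force'],s['grip_width'])
w=pic('wrist','w3.png')
cv2.imwrite('pics/m3.png',np.hstack([cv2.imread('pics/t2.png')[90:290,130:480],cv2.resize(cv2.imread('pics/w3.png'),(350,262))[31:231]]))
```

```text
5.875 [-8.21423659e-02  3.79476079e-01 -4.33101238e-02  1.14761379e+00
  1.99138728e-05  4.72667101e-01] [ 0.58504637 -0.04815929  0.2116858 ] [-0.18559335  0.12896363 -4.72119843] 0.013357431811098094
```

View pics/m3.png

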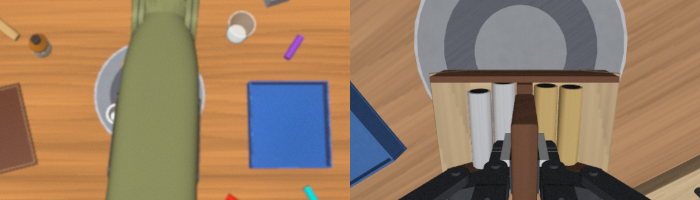

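Call:
move_arm(
  increments=[-0.01,-0.03,0.02,0,0,0.004,-0.03,-0.09,0.05,0,0,0.012,-0.055,-0.18,0.08,0,0,0.02,-0.09,-0.29,0.11,0,0,0.03,-0.125,-0.41,0.14,0,0,0.04,-0.16,-0.53,0.16,0,0,0.05,-0.2,-0.65,0.18,0,0,0.06,-0.235,-0.77,0.2,0,0,0.07,-0.27,-0.89,0.2,0,0,0.08,-0.306,-1.0,0.2,0,0,0.088],
)

```text
t: 7.18
tool_pos: [0.523, -0.2493, 0.251]
ee_rot: [-0.0, 0.138, 0.99, -0.0]
force: [-0.5, -0.6, -5.2]
grip_width: 0.0129
grip_force: 78.1
```

Call:
move_arm(
  increments=[-0.034,-0.11,0,0,0,0.01,-0.07,-0.23,0,0,0,0.02,-0.107,-0.35,0,0,0,0.03,-0.144,-0.47,0,0,0,0.04,-0.18,-0.59,0,0,0,0.05,-0.217,-0.71,0,0,0,0.06,-0.25,-0.82,0,0,0,0.07,-0.28,-0.91,0,0,0,0.08,-0.3,-0.97,0,0,0,0.086,-0.309,-1.0,0,0,0,0.089],
)

```text
t: 8.43
tool_pos: [0.4615, -0.4487, 0.2509]
ee_rot: [-0.0, -0.001, 1.0, 0.0]
force: [0.2, 0.3, -4.6]
grip_width: 0.013
grip_force: 78.0
```

Call:
move_arm(
  increments=[0,0,-0.02,0,0,0,0,0,-0.07,0,0,0,0,0,-0.14,0,0,0,0,0,-0.22,0,0,0,0,0,-0.3,0,0,0,0,0,-0.38,0,0,0,0,0,-0.44,0,0,0,0,0,-0.47,0,0,0,0,0,-0.48,0,0,0,0,0,-0.48,0,0,0],
)

```text
t: 9.68
tool_pos: [0.4622, -0.4484, 0.1557]
ee_rot: [0.0, -0.001, 1.0, -0.0]
force: [-0.1, -0.0, -4.6]
grip_width: 0.0128
grip_force: 78.1
```

Run:
```python
from h import *
s=arm.sense();print(s['t'],s['joint_pos'],s['tool_pos'],s['force'],s['grip_width'],R.from_quat(s['ee_rot'],scalar_first=True).as_matrix().round(3).tolist())
d=pic('top','t4.png')
w=pic('scene','s4.png')
cv2.imwrite('pics/m4.png',np.hstack([cv2.imread('pics/t4.png')[90:350,180:500],cv2.resize(cv2.imread('pics/s4.png')[120:300,80:340],(375,260))]))
```

```text
9.675 [-7.70260721e-01  5.05693070e-01  1.49176551e-02  1.07921227e+00
 -1.04529952e-05 -7.71500692e-01] [ 0.462196   -0.4484152   0.15568934] [-0.10463948 -0.02239203 -4.55414361] 0.012768867099025197 [[-1.0, -0.001, 0.001], [-0.001, 1.0, -0.001], [-0.001, -0.001, -1.0]]
```

View pics/m4.png

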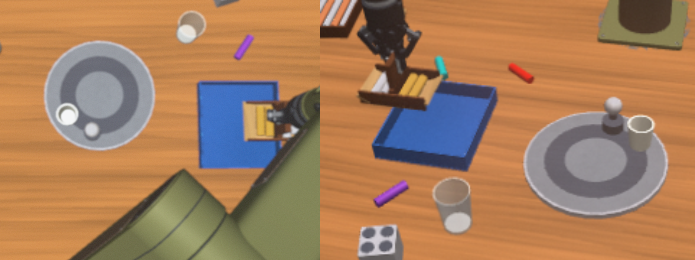

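Call:
move_arm(
  increments=[0,0,0,-0.01,0,0,0,0,0,-0.03,0,0,0,0,0,-0.06,0,0,0,0,0,-0.09,0,0,0,0,0,-0.12,0,0,0,0,0,-0.145,0,0,0,0,0,-0.16,0,0,0,0,0,-0.17,0,0,0,0,0,-0.18,0,0,0,0,0,-0.19,0,0],
)

```text
t: 11.02
tool_pos: [0.4621, -0.4483, 0.1555]
ee_rot: [0.0, -0.0, 0.956, -0.295]
force: [-0.2, -0.7, -4.7]
grip_width: 0.0132
grip_force: 78.2
```

Call:
move_arm(
  increments=[0,0,0,-0.01,0,0,0,0,0,-0.02,0,0,0,0,0,-0.03,0,0,0,0,0,-0.04,0,0,0,0,0,-0.05,0,0,0,0,0,-0.06,0,0,0,0,0,-0.07,0,0,0,0,0,-0.08,0,0,0,0,0,-0.09,0,0,0,0,0,-0.09,0,0],
)

```text
t: 12.28
tool_pos: [0.4618, -0.4476, 0.1547]
ee_rot: [-0.001, -0.001, 0.905, -0.426]
force: [-0.1, -0.1, -4.6]
grip_width: 0.0133
grip_force: 79.1
```

Call:
move_arm(
  increments=[0,0,0,0,0,0,0,0,0,0,0,0,0,0,0,0,0,0,0,0,0,0,0,0,0,0,0,0,0,0,0,0,0,0,0,0],
)

```text
t: 13.02
tool_pos: [0.4619, -0.4482, 0.1553]
ee_rot: [-0.0, -0.001, 0.905, -0.426]
force: [-0.9, -0.1, -3.1]
grip_width: 0.0133
grip_force: 79.2
```

Run:
```python
from h import *
s=arm.sense();print(s['t'],s['joint_pos'],s['tool_pos'],s['force'],s['grip_width'],R.from_quat(s['ee_rot'],scalar_first=True).as_matrix().round(3).tolist())
d=pic('top','t5.png')
w=pic('scene','s5.png')
cv2.imwrite('pics/m5.png',np.hstack([cv2.imread('pics/t5.png')[90:350,180:500],cv2.resize(cv2.imread('pics/s5.png')[120:300,80:340],(375,260))]))
```

```text
13.025 [-0.42630374  0.34681378 -0.64941453  0.11111978 -0.77757085 -0.62023672] [ 0.46193008 -0.44818385  0.15530025] [-0.92807987 -0.11839289 -3.12199499] 0.01330621928570989 [[-1.0, -0.001, -0.0], [-0.001, 0.637, -0.77], [0.001, -0.77, -0.637]]
```

View pics/m5.png

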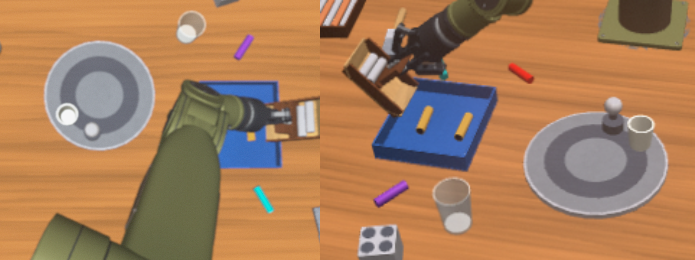

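Call:
move_arm(
  increments=[0,0,0.02,0.01,0,0,0,0,0.06,0.03,0,0,0,0,0.12,0.06,0,0,0,0,0.18,0.09,0,0,0,0,0.24,0.12,0,0,0,0,0.3,0.15,0,0,0,0,0.36,0.175,0,0,0,0,0.42,0.2,0,0,0,0,0.47,0.22,0,0,0,0,0.5,0.235,0,0],
)

```text
t: 14.38
tool_pos: [0.462, -0.4493, 0.2561]
ee_rot: [0.0, -0.0, 0.997, -0.071]
force: [0.8, -0.4, -2.9]
grip_width: 0.0133
grip_force: 78.9
```

Call:
move_arm(
  increments=[0,0,0,0.012,0,0,0,0,0,0.022,0,0,0,0,0,0.032,0,0,0,0,0,0.039,0,0,0,0,0,0.043,0,0,0,0,0,0.045,0,0,0,0,0,0.045,0,0,0,0,0,0.045,0,0],
)

```text
t: 15.38
tool_pos: [0.462, -0.448, 0.2554]
ee_rot: [0.0, -0.001, 1.0, -0.0]
force: [-0.5, -0.6, -3.7]
grip_width: 0.0132
grip_force: 79.0
```

Run:
```python
from h import *
s=arm.sense();print(s['t'],s['joint_pos'],s['tool_pos'],s['force'],s['grip_width'],R.from_quat(s['ee_rot'],scalar_first=True).as_matrix().round(3).tolist())
```

```text
15.375 [-7.70006922e-01  4.66016892e-01  2.09635667e-01  1.31427641e+00
 -4.99323312e-05 -7.71488752e-01] [ 0.46199659 -0.44801118  0.255382  ] [-0.54216549 -0.55372925 -3.68809649] 0.013226226252076426 [[-1.0, -0.001, 0.0], [-0.001, 1.0, -0.0], [-0.0, -0.0, -1.0]]
```

Call:
move_arm(
  increments=[0,0.02,0,0,0,0,0,0.07,0,0,0,0,0,0.15,0,0,0,0,0,0.26,0,0,0,0,0,0.39,0,0,0,0,0,0.54,0,0,0,0,0,0.69,0,0,0,0,0,0.84,0,0,0,0,0,1.0,0,0,0,0],
)

```text
t: 16.5
tool_pos: [0.4615, -0.2461, 0.2555]
ee_rot: [0.0, -0.001, 1.0, 0.0]
force: [0.2, 0.7, -3.2]
grip_width: 0.0136
grip_force: 78.7
```

Call:
move_arm(
  increments=[0,0.15,0,0,0,0.003,0,0.29,0,0,0,0.006,-0.01,0.43,0,0,0,0.01,-0.01,0.57,0,0,0,0.014,-0.02,0.71,0,0,0,0.018,-0.02,0.85,0,0,0,0.021,-0.02,1.0,0,0,0,0.024],
)

```text
t: 17.38
tool_pos: [0.4571, -0.0465, 0.2556]
ee_rot: [0.0, -0.039, 0.999, 0.0]
force: [0.7, -0.1, -4.2]
grip_width: 0.013
grip_force: 78.7
```

Call:
move_arm(
  increments=[0,0.15,0,0,0,0.003,0,0.29,0,0,0,0.006,-0.01,0.43,0,0,0,0.01,-0.01,0.57,0,0,0,0.014,-0.02,0.71,0,0,0,0.018,-0.02,0.85,0,0,0,0.021,-0.02,1.0,0,0,0,0.024],
)

```text
t: 18.25
tool_pos: [0.4528, 0.1532, 0.2556]
ee_rot: [0.0, -0.076, 0.997, 0.0]
force: [0.2, -0.1, -3.6]
grip_width: 0.0133
grip_force: 78.8
```

Call:
move_arm(
  increments=[0,0.14,0,0,0,0.003,0,0.28,0,0,0,0.006,-0.01,0.42,0,0,0,0.01,-0.01,0.55,0,0,0,0.014,-0.02,0.67,0,0,0,0.018,-0.02,0.77,0,0,0,0.021,-0.02,0.84,0,0,0,0.024,-0.02,0.88,0,0,0,0.024,-0.02,0.9,0,0,0,0.024,-0.02,0.9,0,0,0,0.024],
)

```text
t: 19.5
tool_pos: [0.45, 0.3316, 0.2553]
ee_rot: [-0.0, -0.113, 0.994, -0.0]
force: [0.5, -0.0, -2.8]
grip_width: 0.013
grip_force: 79.0
```

Run:
```python
from h import *
s=arm.sense();print(s['t'],s['joint_pos'],s['tool_pos'],s['force'],s['grip_width'],R.from_quat(s['ee_rot'],scalar_first=True).as_matrix().round(3).tolist())
d=pic('top','t6.png')
w=pic('wrist','w6.png')
cv2.imwrite('pics/m6.png',np.hstack([cv2.resize(cv2.imread('pics/t6.png')[100:300,40:480],(440,200)),np.zeros((200,0,3),np.uint8)]))
cv2.imwrite('pics/m6.png',np.vstack([cv2.resize(cv2.imread('pics/t6.png')[130:290,50:480],(645,240)),cv2.copyMakeBorder(cv2.resize(cv2.imread('pics/w6.png'),(464,348)),0,0,0,181,cv2.BORDER_CONSTANT)]))
```

```text
19.5 [ 6.35149757e-01  3.14057557e-01 -2.73658291e-02  1.22966098e+00
 -2.76457354e-04  4.08035595e-01] [0.45001865 0.33157186 0.25525461] [ 0.50565951 -0.00552812 -2.84309362] 0.013012096788769648 [[-0.974, -0.225, -0.0], [-0.225, 0.974, -0.0], [0.0, -0.0, -1.0]]
```

View pics/m6.png

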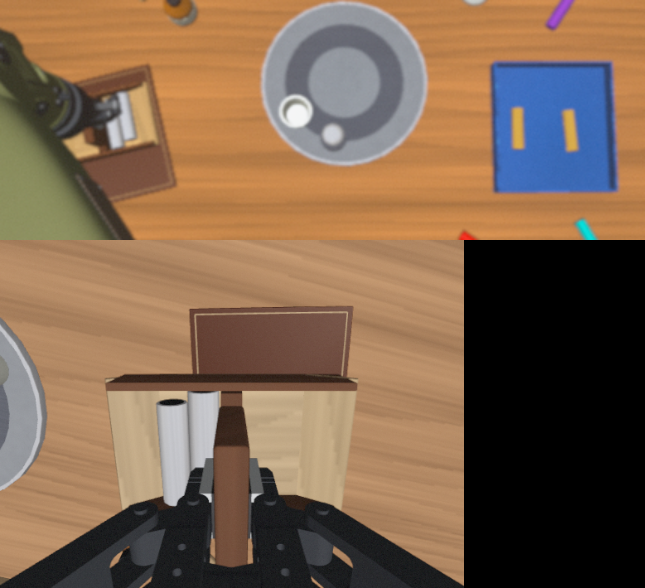

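The brass tubes are in the pan, the steel tubes are in the box, and the platter hasn't moved. I'll check the pad's near corners in the wrist picture.

Run:
```python
from h import *
d=dict(np.load('pics/w6.png.npz'));k=560/464
a,b=at(d,190.5*k,69.5*k,.004),at(d,352*k,67*k,.004);n=(a-b)/np.linalg.norm(a-b)
x=np.array([-n[1],n[0],0]);x*=np.sign(x[0])
print(a,b,np.linalg.norm(a-b),(a+b)/2+x*.11)
t=dict(np.load('pics/top1.png.npz'));print([proj(t,p) for p in(a,b)])
```

```text
[0.37   0.2626 0.004 ] [0.3226 0.4526 0.004 ] 0.195823287685607 [0.45302888 0.38422605 0.004     ]
[(np.float64(166.2579203641685), np.float64(252.9807500577544)), (np.float64(91.62087068461184), np.float64(272.02208609876834))]
```

Call:
move_arm(
  increments=[0,0.02,-0.02,0,0,0,0,0.07,-0.07,0,0,0,0,0.13,-0.15,0,0,0,0,0.19,-0.26,0,0,0,0,0.23,-0.38,0,0,0,0.005,0.25,-0.5,0,0,0,0.005,0.25,-0.62,0,0,0,0.005,0.25,-0.74,0,0,0,0.005,0.25,-0.83,0,0,0,0.005,0.25,-0.87,0,0,0],
)

```text
t: 20.85
tool_pos: [0.4496, 0.3816, 0.0789]
ee_rot: [-0.002, -0.114, 0.994, -0.001]
force: [0.0, -0.2, -3.1]
grip_width: 0.0132
grip_force: 78.8
```

Call:
move_arm(
  increments=[0,0,-0.01,0,0,0,0,0,-0.018,0,0,0,0,0,-0.025,0,0,0,0,0,-0.03,0,0,0,0,0,-0.035,0,0,0,0,0,-0.04,0,0,0,0,0,-0.045,0,0,0,0,0,-0.05,0,0,0,0,0,-0.05,0,0,0],
)

```text
t: 21.98
tool_pos: [0.4509, 0.3818, 0.0712]
ee_rot: [-0.0, -0.113, 0.994, -0.0]
force: [0.7, -0.2, -3.6]
grip_width: 0.0132
grip_force: 78.8
```

Call:
move_arm(
  increments=[0,0,-0.003,0,0,0,0,0,-0.005,0,0,0,0,0,-0.005,0,0,0],
)

```text
t: 22.35
tool_pos: [0.451, 0.3819, 0.0705]
ee_rot: [0.0, -0.114, 0.994, 0.0]
force: [-0.7, 1.1, -2.0]
grip_width: 0.0132
grip_force: 79.2
```

Call:
move_arm(
  increments=[0,0,-0.003,0,0,0,0,0,-0.005,0,0,0,0,0,-0.005,0,0,0],
)

```text
t: 22.72
tool_pos: [0.451, 0.3819, 0.0705]
ee_rot: [0.0, -0.113, 0.994, 0.0]
force: [-1.9, -1.1, 5.4]
grip_width: 0.0135
grip_force: 80.2
```

Call:
move_arm(
  increments=[0,0,0.002,0,0,0,0,0,0.002,0,0,0],
  grip_force=20,
)

```text
t: 22.98
tool_pos: [0.451, 0.3819, 0.0705]
ee_rot: [0.0, -0.114, 0.994, 0.0]
force: [-1.5, -1.7, 5.8]
grip_width: 0.0133
grip_force: 80.0
```

Call:
move_arm(
  increments=[0,0,0,0,0,0,0,0,0,0,0,0,0,0,0,0,0,0,0,0,0,0,0,0,0,0,0,0,0,0,0,0,0,0,0,0],
  claw=-0.4,
)

```text
t: 23.72
tool_pos: [0.451, 0.3818, 0.0697]
ee_rot: [-0.0, -0.113, 0.994, -0.0]
force: [0.7, 0.4, 0.0]
grip_width: 0.0596
grip_force: 0.0
```

Call:
move_arm(
  increments=[0,0,0.02,0,0,0,0,0,0.07,0,0,0,0,0,0.15,0,0,0,0,0,0.27,0,0,0,0,0,0.4,0,0,0,0,0,0.55,0,0,0,0,0,0.7,0,0,0,0,0,0.85,0,0,0,0,0,0.95,0,0,0,0,0,1.0,0,0,0],
)

```text
t: 24.98
tool_pos: [0.4514, 0.3823, 0.2723]
ee_rot: [0.001, -0.114, 0.994, 0.001]
force: [-0.1, 0.2, 0.5]
grip_width: 0.0599
grip_force: 0.0
```

Call:
move_arm(
  increments=[-0.05,-0.1,0,0,0,0,-0.1,-0.3,0,0,0,0,-0.2,-0.5,0,0,0,0,-0.3,-0.75,0,0,0,0,-0.4,-1.0,0,0,0,0,-0.4,-1.0,0,0,0,0,-0.4,-1.0,0,0,0,0],
)

```text
t: 25.85
tool_pos: [0.3714, 0.1821, 0.2701]
ee_rot: [0.001, -0.113, 0.994, 0.0]
force: [0.6, 0.4, 0.5]
grip_width: 0.0599
grip_force: 0.0
```

Run:
```python
from h import *
s=arm.sense();print(s['t'],s['tool_pos'],s['force'],s['grip_width'])
d=pic('top','t7.png')
w=pic('scene','s7.png')
cv2.imwrite('pics/m7.png',np.vstack([cv2.resize(cv2.imread('pics/t7.png')[90:290,50:480],(645,300)),cv2.resize(cv2.imread('pics/s7.png')[130:300,80:480],(645,274))]))
```

```text
25.85 [0.3714185  0.18212669 0.27012078] [0.55823014 0.37075886 0.45845476] 0.059939347402833486
```

View pics/m7.png

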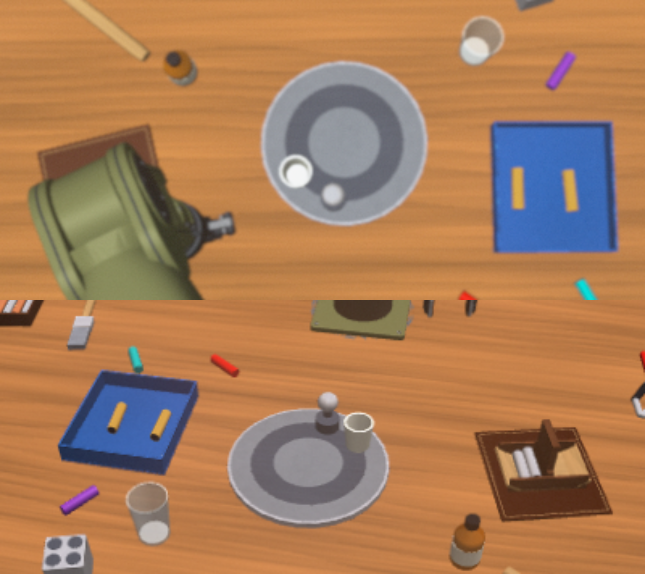

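The box stands upright in the middle of the pad with both steel tubes in it. Both brass tubes lie in the pan, and the pot, punch, bottle and tumbler are unmoved.

```bash
python3 -c "
from workcell import arm
print(arm.close_job())"
```

```text
the job is handed in; nothing more can be done
None
```

The job is handed in at about 26 s: both brass tubes are in the blue pan, the box is upright in the middle of the leather pad with both steel tubes in it, and the final pictures show the pot, punch, bottle and tumbler where they stood.

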